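# Hang the gauge plate with its mate and true the pair up

### The arm

A 7-joint arm with a two-finger parallel gripper is mounted at the origin on a cart in front of the work surface, level with it; the furniture and walls round the work are solid. World frame = base frame: x ahead of the robot, y to its left, z up, the work surface at z = 0. Lengths are in m, angles in rad, forces in N, time in s.
With the tool pointing down it reaches from about 0.425 to 0.925 m from the base axis. Payload 6.8 kg.
Tool frame: the origin (TCP) lies where the fingers leave the gripper's body, on its centre line; the fingertips stand 73 mm ahead of it and the grasp point (between the pads) lies 54 mm ahead of it; z points along the fingers, y is the line along which they close (so a half turn about z gives the same grasp; the last joint's range is limited). The gripper opens to 85 mm and grips with 20 to 120 N. Pads are 22 mm wide; open, the fingers measure 114 mm over their backs; the gripper's body (76 mm by 85 mm) begins 54 mm behind the grasp point. The pads swing forward as they close: fully open they stand 13 mm farther back than shut.
Start: joints at [-0.108, 0.477, 0.022, 1.555, -0.011, 1.109, -0.083], TCP at [0.675, 0, 0.304] pointing down, gripper open.
Joint ranges: [-2.96, 2.96], [-0.34, 2.1], [-1.41, 1.46], [0.24, 2.44], [-1.37, 4.51], [0.17, 1.92], [-2.96, 2.96]. Speed limits (rad/s): [2.39, 2.39, 3.14, 3.14, 3.14, 3.14, 3.14].

### API

Orientations are given as a rotation vector (axis times angle).
In Python, from bench import r gives the robot as it stands.
- The arm moves only by the shell command python3 drive.py 'ROWS' [OPENING] [FORCE]. ROWS is a JSON object with one list for each field, all of the same length, 1 to 5, a row being the entries at one place: tx, ty, tz (the shift in units of 25 mm), ax, ay, az (a rotation vector in units of 0.05 rad); each row is the pose to reach, as a shift and turn from the pose commanded when the command began, along the tool's axes at that moment; what a row does not reach only later rows make up. A row lasts 1/10 s, in which the tool goes at most 0.05 m and 0.15 rad, less where a joint would pass 70% of its speed; a pose out of reach is approached as far as the arm can. OPENING is the finger opening in m, set as the command begins (- or left out keeps the last). The fingers move at their own pace and stop on an object; FORCE is the grip in N (left out, the last holds). Time passes only in rows, so rows that do not move let the fingers close. It prints the time, the measured TCP pose, the force, the opening and the grip force at its end. Input that does not fit is refused with a message, and nothing moves.
- r.get_obs(): the state, without advancing time (a new reading comes with each control period).
- r.grab_frame(name): name is "scene" or "side" or "wrist"; returns (picture, depth): 480x640x3 uint8, blue, green, red; 480x640 float32, m along the optical axis (not along the pixel's ray), 0 where there is no reading.
- r.camera_info(name): a dict with "camera_matrix" (3x3 intrinsics, pixels), "R" (3x3) and "t" (3): a world point X has camera coordinates R X + t. Camera axes: x right, y down, z forward; pixel columns grow to the right and rows downward; lengths in m; the calibration is good to about 2 mm. The wrist camera is an equidistant fisheye: a pixel r from the principal point sees the ray r / f radians off the axis. A picture is of the moment at which its call begins: read the wrist's pose just before it. camera_info takes no time and is no camera call; for the wrist camera it gives the pose at the moment of the call.
- r.hand_in(): hands the job in; it is judged then, once.
The state is a dict: "clock": time; "joints": joint angles; "qvel": joint speeds; "tau": joint torques, N m; "tcp_pos": TCP position; "orientation": TCP orientation; "contact_force": force on the tool from outside, world axes, zero at the start; "moment": the same for the moment, N m; "grip_width": finger opening in m; "gripper_force": force on a finger pad.
Only numpy, scipy, OpenCV 4.12 (cv2) and the standard library are available. Lean on these libraries where they do the work, as an engineer would, in place of code of your own. Each camera call takes 0.05 s, during which the arm holds its last target. There are 200 camera calls.

### The job

Hang the loose oblong gauge plate by its hole on the rack peg that already carries its twin, on top of the twin and right down on it, with its round tail pointing down the slope. Then tap or squeeze the two plates until their edges line up and both hang straight down the board, and let go. Leave the round gauge plate, the spray bottle and the sharpening stone where they are.

Things in the scene. Friction and masses are not known exactly. Their poses are not given: they have to be found in the camera images.
- gauge: The loose oblong aluminium gauge plate, flat on the bench: 78 long (its x), 36 wide (its y, straight parallel sides), 6 mm thick (its z, up), about 40 g. Origin in the centre of its underside. Its +x end is square with a round 11 mm hanging hole through it; its -x end is a half round. It starts with the hole end pointing roughly away from the robot.
- gauge_hole (a point): Centre of the gauge plate's hanging hole at the underside of the plate, 24 mm from its origin along its +x (axes as gauge).
- gauge_tail (a point): End of the gauge plate's round tail at the underside, 39 mm from its origin along its -x.
- rack: The gauge rack, fixed: a grey board 210 wide, 150 mm up the slope, rising away from the robot at 40 degrees, lower edge 30 mm above the bench. Two steel pegs stand square on it, 110 mm apart: the right (-y) carries the loose plate's twin, the left a round plate. Pegs: 8 mm thick, round ends 34 mm off the board. Origin at bench height under its middle; x away from the robot, y along its width.
- peg_slot (a point): Middle of the right-hand peg's slot, on the board's face, 105 mm up the slope. x points up the slope, y along the rack's width, z square off the board, as the peg points. The peg is clamped by hand in the slot, up to 9 mm from this point along y either way (nowhere along x): look or feel for it. A plate hung on the twin has its underside 14 mm off the board.
- mate (a joint): Swing of the twin (same size as the loose plate) about its peg, rad: 0 = straight down the board; positive = tail swung to the robot's right (-y); starts up to 0.32. It lies on a collar of the peg, underside 8 mm, top 14 mm off the board, so fingertips can reach beside it. It stays where pushed (about 1 N at the tail moves it) and cannot come off.
- round_gauge: A loose round aluminium gauge plate of 50 mm with a square lug with a hole, 6 mm thick, flat on the bench; a bystander. Origin 10 mm from the disc's centre towards the lug.
- mist: A small spray bottle, 41 mm wide, 148 mm high, standing on the bench; a bystander. Origin under its centre.
- stone: A sharpening stone in its black case, 78 x 126 x 24 mm, lying on the bench; a bystander. Origin under its centre.

How it is judged:
By the outcome, as a careful person would: the job done as asked, in the order asked, and still so for the second after the job is handed in, with the robot touching nothing.
It also fails if it takes over 64 s, if anything falls off the work surface, if the arm or the gripper's body presses on something with over 40 N, if the wrist force passes 120 N, or if a joint passes its speed limit or range.

## Working session

There is one attempt and no reset: what is moved stays moved. The work goes in short steps, Python scripts to look and compute and a shell command to move; the robot and the scene stay as the last step left them, time stands still between calls to the robot, and variables do not carry over. Pictures are saved under pics/ and viewed, at most 10 in all, crops included, and the job is handed in when it is done.

```bash
ls; mkdir -p pics; python3 - <<'E'
from bench import r
import cv2,numpy as np
for n in ["scene","side","wrist"]:
    im,d=r.grab_frame(n); cv2.imwrite(f"pics/{n}0.png",im); np.save(f"pics/{n}0.npy",d)
    c=r.camera_info(n); np.savez(f"pics/{n}0c.npz",**{k:np.array(v) for k,v in c.items() if k in("camera_matrix","R","t")})
    print(n,c)
print(r.get_obs())
E
```

```text
bench.py
drive.py
pics
scene {'camera_matrix': array([[581.21425184,   0.        , 314.44751345],
       [  0.        , 581.21425184, 237.40703923],
       [  0.        ,   0.        ,   1.        ]]), 'R': array([[ 0.9056763 , -0.42394315,  0.00475979],
       [-0.24896959, -0.54089764, -0.80339523],
       [ 0.34316846,  0.72643097, -0.59542712]]), 't': array([-0.48770907,  0.27918595,  1.25988469])}
side {'camera_matrix': array([[433.45814629,   0.        , 313.72635476],
       [  0.        , 433.45814629, 234.96728284],
       [  0.        ,   0.        ,   1.        ]]), 'R': array([[-0.64075325, -0.76758738, -0.01564876],
       [-0.42248866,  0.36955015, -0.82760861],
       [ 0.64104493, -0.52368149, -0.56108743]]), 't': array([0.42723801, 0.28739697, 0.80239381])}
wrist {'camera_matrix': array([[371.64829954,   0.        , 318.88601157],
       [  0.        , 371.64829954, 241.09623457],
       [  0.        ,   0.        ,   1.        ]]), 'R': array([[ 9.99998619e-01,  5.16757026e-04, -1.57958320e-03],
       [ 9.65405086e-04, -9.54254473e-01,  2.98994096e-01],
       [-1.35281703e-03, -2.98995208e-01, -9.54253654e-01]]), 't': array([-0.67391487, -0.03795208,  0.38030662])}
{'clock': 0.15, 'joints': array([-0.10811114,  0.47759612,  0.02232456,  1.55616009, -0.01150267,
        1.10931732, -0.0831323 ]), 'qvel': array([ 6.04514966e-04, -1.45478163e-03,  1.28846245e-03, -2.33468066e-03,
       -1.00633249e-03,  2.99388304e-05, -2.12207605e-04]), 'tau': array([ 1.55385478e-03, -5.96924365e+01,  1.60940632e+00, -2.81490952e+01,
        1.26662746e-02,  6.56643446e-03,  5.58682734e-05]), 'tcp_pos': array([6.74666504e-01, 2.44263408e-05, 3.03185165e-01]), 'orientation': array([-2.22078866e+00, -2.22082359e+00,  1.58962554e-03]), 'contact_force': array([-0.06639268,  0.75235224,  0.04580439]), 'moment': array([ 0.02611551, -0.0012932 , -0.00359354]), 'gripper_force': 0.0, 'grip_width': 0.0852316767814232}
```

View pics/scene0.png

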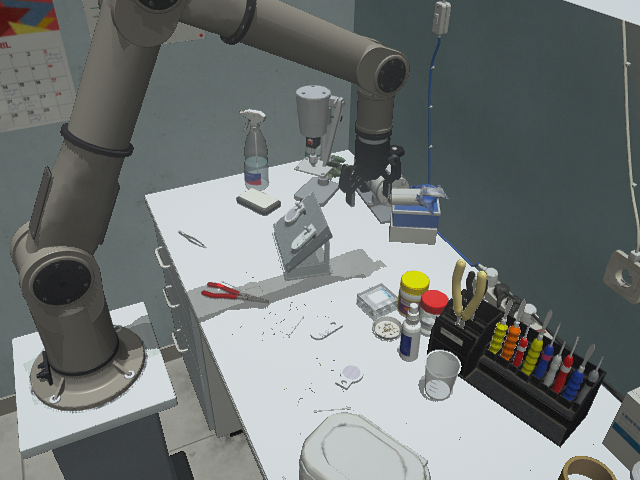

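View pics/side0.png

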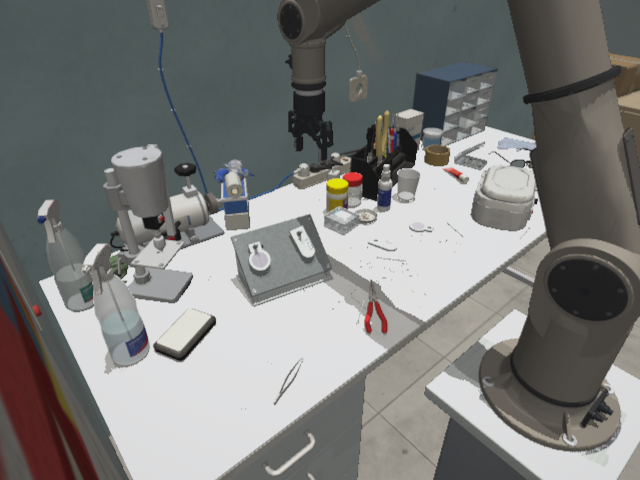

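The scene view shows the rack at about (305,245), the loose oblong plate at (327,330) and the round plate at (349,376). In the side view the rack is at (280,258), the oblong plate at (382,244), and the twin at (302,240).

View pics/wrist0.png

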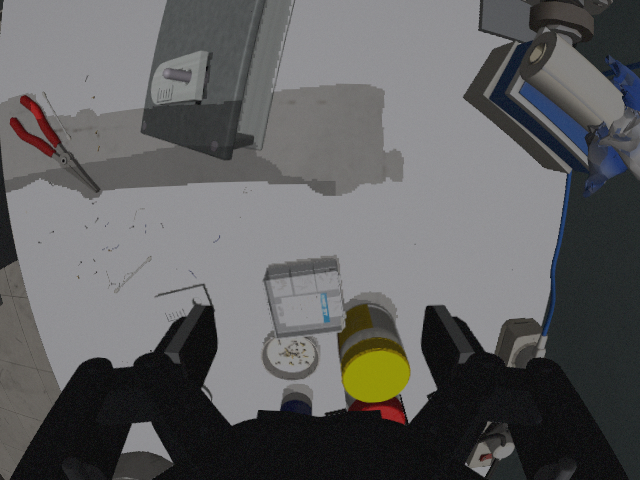

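```bash
cat > h.py <<'E'
import numpy as np,cv2
from scipy.spatial.transform import Rotation as Rot
def load(tag):
    c=np.load(f"pics/{tag}c.npz"); return cv2.imread(f"pics/{tag}.png"),np.load(f"pics/{tag}.npy"),c
def rays(c,uv,fish):
    K=c["camera_matrix"];uv=np.atleast_2d(np.asarray(uv,float))
    x=(uv-K[:2,2])/np.array([K[0,0],K[1,1]])
    if fish:
        th=np.linalg.norm(x,axis=1,keepdims=True);x=x*np.where(th>1e-9,np.tan(th)/np.maximum(th,1e-9),1)
    return np.c_[x,np.ones(len(x))]
def cloud(tag,uv=None):
    im,d,c=load(tag)
    if uv is None:
        v,u=np.mgrid[0:480,0:640];uv=np.c_[u.ravel(),v.ravel()]
    uv=np.atleast_2d(uv);z=d[uv[:,1].astype(int),uv[:,0].astype(int)]
    p=rays(c,uv,tag.startswith("wrist"))*z[:,None]
    return (p-c["t"])@c["R"],z
def onplane(tag,uv,n,o):
    "intersect pixel rays with plane n.(X-o)=0"
    _,_,c=load(tag);w=rays(c,uv,tag.startswith("wrist"))@c["R"];C=-c["R"].T@c["t"]
    s=((o-C)@n)/(w@n);return C+w*s[:,None]
def proj(c,X,fish):
    p=np.atleast_2d(X)@c["R"].T+c["t"];K=c["camera_matrix"]
    if fish:
        rr=np.hypot(p[:,0],p[:,1]);th=np.arctan2(rr,p[:,2]);q=p[:,:2]/rr[:,None]*th[:,None]
    else:q=p[:,:2]/p[:,2:]
    return q*K[0,0]+K[:2,2]
def snap(name,tag):
    from bench import r
    c=r.camera_info(name);im,d=r.grab_frame(name);cv2.imwrite(f"pics/{tag}.png",im);np.save(f"pics/{tag}.npy",d)
    np.savez(f"pics/{tag}c.npz",**{k:np.array(c[k]) for k in("camera_matrix","R","t")})
E
python3 - <<'E'
from h import *
for tag in ["scene0","side0","wrist0"]:
    P,z=cloud(tag);ok=z>0
    for (u,v) in {"scene0":[(327,330),(349,376),(305,232)],"side0":[(382,244),(421,228),(280,270)],"wrist0":[(320,240)]}[tag]:
        i=v*640+u;print(tag,u,v,P[i].round(4),z[i])
    h=np.abs(P[:,2])<.02;print("bench z",np.median(P[ok&h,2]),P[ok&h,2].std())
E
```

```text
scene0 327 330 [ 0.5107 -0.1273  0.0099] 1.3367403
scene0 349 376 [ 0.4963 -0.2634  0.0041] 1.236447
scene0 305 232 [0.5705 0.1265 0.1028] 1.4863641
bench z 0.0016163493838646107 0.004995668976490103
side0 382 244 [ 0.5084 -0.1103  0.0087] 1.1811697
side0 421 228 [ 0.4907 -0.2551  0.007 ] 1.2466547
side0 280 270 [0.553  0.1977 0.0533] 1.0234551
bench z 0.0021603726565815403 0.005146871807811764
wrist0 320 240 [ 0.6751 -0.0384 -0.0017] 0.39247668
bench z -0.00027150725129097266 0.0033016022796309593
```

The wrist view is looking down, with image right = +x and image up = +y. It shows the twin with its peg at (177,75), and the loose plate half hidden behind a finger near (185,300). I'll move to look at the loose plate.

Units first: shifts go in units of 25 mm and turns go in units of 0.05 rad. So -0.205 m is -8.2, -0.17 m is -6.8, 0.75 rad is 15.

```bash
python3 drive.py '{"tx":[-1.2, -2.4, -3.4, -4.4, -4.8], "ty":[-1.8, -3.6, -5.2, -6.8, -8.2], "tz":[0, 0, 0, 0, 0], "ax":[0, 0, 0, 0, 0], "ay":[0, 0, 0, 0, 0], "az":[3, 6, 9, 12, 15]}' && python3 drive.py '{"tx":[0, 0, 0, 0, 0], "ty":[0, 0, 0, 0, 0], "tz":[0, 0, 0, 0, 0], "ax":[0, 0, 0, 0, 0], "ay":[0, 0, 0, 0, 0], "az":[3, 6, 9, 12, 15]}' && python3 drive.py '{"tx":[0, 0, 0], "ty":[0, 0, 0], "tz":[0, 0, 0], "ax":[0, 0, 0], "ay":[0, 0, 0], "az":[1.4, 1.4, 1.4]}'
python3 - <<'E'
from h import *
snap("wrist","wrist1")
# rack plane from side0
for tag in["side0","scene0"]:
    P,z=cloud(tag);v,u=np.mgrid[0:480,0:640]
    m=(z>0)&(P[:,2]>.04)&(P[:,2]<.14)&(P[:,0]>.45)&(P[:,0]<.7)&(P[:,1]>-.02)&(P[:,1]<.3)
    Q=P[m]
    best=None;g=np.random.default_rng(0)
    for _ in range(500):
        a=Q[g.choice(len(Q),3,False)];n=np.cross(a[1]-a[0],a[2]-a[0]);n/=np.linalg.norm(n)+1e-12
        k=np.abs((Q-a[0])@n)<.003
        if best is None or k.sum()>best.sum():best=k
    q=Q[best];c=q.mean(0);n=np.linalg.svd(q-c)[2][2];n*=np.sign(n[2])
    print(tag,len(Q),best.sum(),"c",c,"n",n,"tilt",np.degrees(np.arccos(n[2])),"yaw",np.degrees(np.arctan2(-n[1],-n[0])),q.min(0),q.max(0))
E
```

```text
clock: 0.65
tcp_pos: [0.4673, -0.1226, 0.3036]
orientation: [2.887, 1.239, -0.001]
contact_force: [-0.0, 0.0, 0.4]
grip_width: 0.0854
gripper_force: 0.0
clock: 1.15
tcp_pos: [0.4698, -0.12, 0.3038]
orientation: [-3.14, -0.101, 0.0]
contact_force: [0.2, 0.4, 0.0]
grip_width: 0.0853
gripper_force: 0.0
clock: 1.45
tcp_pos: [0.4699, -0.1199, 0.3038]
orientation: [-3.142, -0.005, 0.0]
contact_force: [0.2, 0.9, -0.6]
grip_width: 0.0855
gripper_force: 0.0
side0 4785 3445 c [0.58056427 0.17670171 0.08337782] n [-0.62895266  0.13285983  0.76600706] tilt 40.003331840848894 yaw -11.927796847597248 [0.50718038 0.05817175 0.04001746] [0.65229825 0.28457548 0.12999376]
scene0 2564 1655 c [0.57842341 0.15637596 0.08569245] n [-0.62860466  0.13683889  0.76559212] tilt 40.04030134195505 yaw -12.28093513039597 [0.50693973 0.05513153 0.04002229] [0.65381801 0.28242335 0.13049794]
```

View pics/wrist1.png

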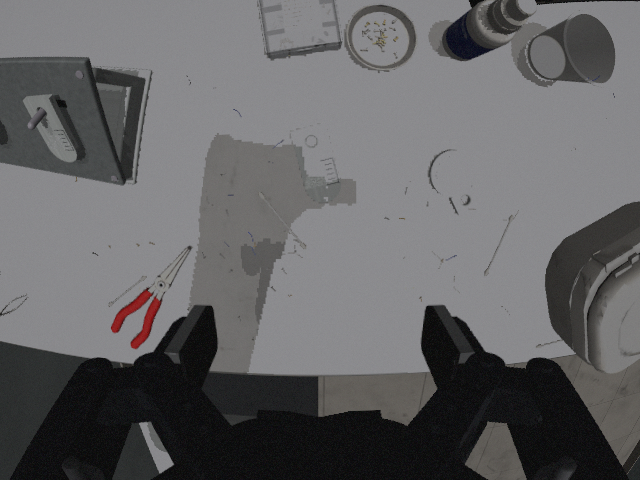

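The wrist view (image up = +x) shows the gauge's hole near (311,141) and the gauge lying half in shadow around (318,165). The twin is at (50,130), tail to lower right. I'll enlarge both with contrast.

```bash
python3 - <<'E'
from h import *
im=cv2.imread("pics/wrist1.png")
cl=cv2.createCLAHE(6,(4,4))
a=cl.apply(cv2.cvtColor(im[110:225,270:370],cv2.COLOR_BGR2GRAY));a=cv2.resize(a,None,fx=4,fy=4,interpolation=3)
b=cl.apply(cv2.cvtColor(im[75:175,0:100],cv2.COLOR_BGR2GRAY));b=cv2.resize(b,(400,400),interpolation=3)
b=np.vstack([b,np.zeros((60,400),np.uint8)])
cv2.imwrite("pics/crop1.png",np.hstack([a,b]))
P,z=cloud("wrist1")
n=np.array([-.629,.134,.766]);
E
```

```text
(no output)
```

View pics/crop1.png

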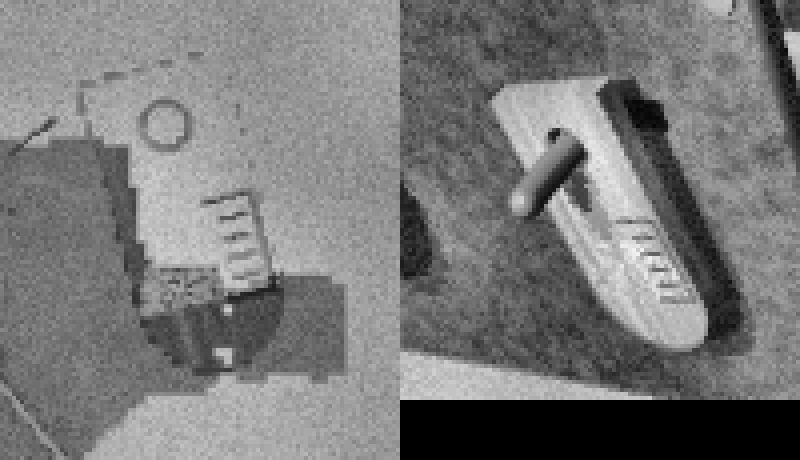

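```bash
python3 - <<'E'
from h import *
cv=lambda L:np.array(L,float)/4+[270,110]
ez=np.array([0,0,1.]);o=np.array([0,0,.006])
hole=onplane("wrist1",cv([[165,125]]),ez,o)[0]
pts={"tl":[80,87],"L2":[147,285],"R1":[238,100],"R2":[270,260],"R3":[252,165],"tail":[212,372],"T2":[150,68],"T3":[195,54]}
W={k:onplane("wrist1",cv([v]),ez,o)[0] for k,v in pts.items()}
print("hole",hole)
for a,b in[("tl","L2"),("R1","R2"),("tl","T3")]:
    d=W[b]-W[a];print(a,b,np.degrees(np.arctan2(d[1],d[0])))
d=hole-W["tail"];print("tail->hole",np.linalg.norm(d),np.degrees(np.arctan2(d[1],d[0])))
for k in W:print(k,W[k][:2].round(4))
# overlay model
def model(hole,yaw):
    c,s=np.cos(yaw),np.sin(yaw);t=np.radians(np.arange(90,271,15))
    x=np.r_[39,-21+18*np.cos(t),39,39]-24;y=np.r_[18,18*np.sin(t),-18,18]
    return np.c_[hole[0]+(c*x-s*y)/1e3,hole[1]+(s*x+c*y)/1e3,np.full(len(x),.006)]
im,_,cc=load("wrist1");cl=cv2.createCLAHE(6,(4,4));g=cl.apply(cv2.cvtColor(im[110:225,270:370],cv2.COLOR_BGR2GRAY));g=cv2.cvtColor(cv2.resize(g,None,fx=4,fy=4,interpolation=3),cv2.COLOR_GRAY2BGR)
out=[]
for yaw in(10,14):
    q=((proj(cc,model(hole,np.radians(yaw)),True)-[270,110])*4).astype(int);h=g.copy();cv2.polylines(h,[q],False,(0,0,255),1);out.append(h)
cv2.imwrite("pics/ov1.png",np.hstack(out))
E
```

```text
hole [ 0.53291375 -0.11069446  0.006     ]
tl L2 -161.75251955811552
R1 R2 -168.27033994120075
tl T3 -74.00340842571721
tail->hole 0.06323574472772554 10.790920288693723
tl [ 0.5425 -0.0899]
L2 [ 0.493  -0.1062]
R1 [ 0.5392 -0.1285]
R2 [ 0.4994 -0.1368]
R3 [ 0.5231 -0.1321]
tail [ 0.4708 -0.1225]
T2 [ 0.547 -0.107]
T3 [ 0.5505 -0.118 ]
```

View pics/ov1.png

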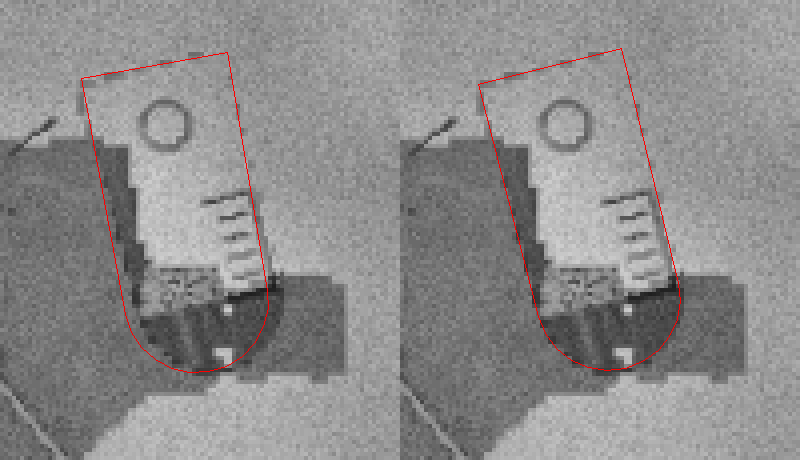

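With yaw 14° the outline fits: the hole is at (0.533,-0.111). I'll approach the grasp point 32 mm tail-side of the hole.

```bash
python3 drive.py '{"tx":[0.64, 1.28, 1.28, 1.28, 1.28], "ty":[0, -0.064, -0.064, -0.064, -0.064], "tz":[1.6, 3.2, 4.8, 6.4, 8], "ax":[0, 0, 0, 0, 0], "ay":[0, 0, 0, 0, 0], "az":[-2.44, -4.88, -4.88, -4.88, -4.88]}' .045 30 && python3 drive.py '{"tx":[0, 0, 0, 0], "ty":[0, 0, 0, 0], "tz":[0.48, 0.8, 0.8, 0.8], "ax":[0, 0, 0, 0], "ay":[0, 0, 0, 0], "az":[0, 0, 0, 0]}' && python3 drive.py '{"tx":[0, 0, 0], "ty":[0, 0, 0], "tz":[0.12, 0.24, 0.24], "ax":[0, 0, 0], "ay":[0, 0, 0], "az":[0, 0, 0]}'
```

```text
clock: 2.0
tcp_pos: [0.5022, -0.1183, 0.1024]
orientation: [3.118, 0.386, 0.001]
contact_force: [1.0, -0.1, -0.3]
grip_width: 0.0451
gripper_force: 0.0
clock: 2.4
tcp_pos: [0.5031, -0.1186, 0.0854]
orientation: [3.118, 0.384, 0.004]
contact_force: [-0.3, 0.2, -0.1]
grip_width: 0.0451
gripper_force: 0.0
clock: 2.7
tcp_pos: [0.5021, -0.1183, 0.0781]
orientation: [3.118, 0.384, 0.001]
contact_force: [-0.1, -0.3, 0.9]
grip_width: 0.045
gripper_force: 0.0
```

To row units: 0.003 m is 0.12.

```bash
python3 drive.py '{"tx":[0, 0, 0], "ty":[0, 0, 0], "tz":[0.12, 0.12, 0.12], "ax":[0, 0, 0], "ay":[0, 0, 0], "az":[0, 0, 0]}' && python3 drive.py '{"tx":[0, 0, 0], "ty":[0, 0, 0], "tz":[0.08, 0.08, 0.08], "ax":[0, 0, 0], "ay":[0, 0, 0], "az":[0, 0, 0]}' | grep -E "tcp|contact" && python3 drive.py '{"tx":[0, 0, 0], "ty":[0, 0, 0], "tz":[0.06, 0.06, 0.06], "ax":[0, 0, 0], "ay":[0, 0, 0], "az":[0, 0, 0]}' | grep -E "tcp|contact"
```

```text
clock: 3.0
tcp_pos: [0.5019, -0.1183, 0.0748]
orientation: [-3.118, -0.384, 0.0]
contact_force: [0.3, -0.3, -0.6]
grip_width: 0.045
gripper_force: 0.0
tcp_pos: [0.502, -0.1184, 0.0728]
contact_force: [-0.2, 0.1, 0.6]
tcp_pos: [0.502, -0.1184, 0.0713]
contact_force: [0.4, 0.1, 0.3]
```

To row units: -0.16 m is -6.4, -0.13 m is -5.2.

```bash
python3 drive.py '{"tx":[0, 0, 0, 0, 0], "ty":[0, 0, 0, 0, 0], "tz":[0, 0, 0, 0, 0], "ax":[0, 0, 0, 0, 0], "ay":[0, 0, 0, 0, 0], "az":[0, 0, 0, 0, 0]}' .02 30 && python3 drive.py '{"tx":[0, 0, 0, 0, 0], "ty":[0, 0, 0, 0, 0], "tz":[-1.2, -3.2, -5.2, -6.4, -6.4], "ax":[0, 0, 0, 0, 0], "ay":[0, 0, 0, 0, 0], "az":[0, 0, 0, 0, 0]}'
```

```text
clock: 4.1
tcp_pos: [0.5023, -0.1185, 0.0719]
orientation: [3.118, 0.383, 0.001]
contact_force: [-0.7, 0.1, 4.6]
grip_width: 0.0349
gripper_force: 32.8
clock: 4.6
tcp_pos: [0.5043, -0.1189, 0.2358]
orientation: [3.117, 0.383, 0.013]
contact_force: [0.1, 0.1, -1.3]
grip_width: 0.0349
gripper_force: 30.5
```

The plate is gripped. Next I'll work out the peg and board pose from the wrist1 image, using board plane points.

```bash
cat >> h.py <<'E'
N=np.array([-.6288,.1348,.7658]);N/=np.linalg.norm(N)
U=np.array([.749,-.1606,.6428]);U-=N*(U@N);U/=np.linalg.norm(U);V=np.cross(N,U) # V: rack +y
BC=np.array([.5795,.1665,.0845])  # a point on the board face
def board(X):
    d=np.atleast_2d(X)-BC;return np.c_[d@U,d@V,d@N]
E
python3 - <<'E'
from h import *
for tag in["side0","scene0","wrist1","wrist0"]:
    P,z=cloud(tag);b=board(P);m=(z>0)&(abs(b[:,2])<.006)&(P[:,2]>.035)&(abs(b[:,0])<.1)&(abs(b[:,1])<.17)
    print(tag,m.sum(),"offs",np.median(b[m,2]),"s range",np.percentile(b[m,0],[.5,99.5]),"y",np.percentile(b[m,1],[.5,99.5]))
cv=lambda L:np.array(L,float)/4+[-100,75]
print("z=.03 on plane s:",(.03-BC[2])/U[2])
for nm,px,h in[("tip",[528,200],.030),("base",[563,153],.014)]:
    print(nm,board(onplane("wrist1",cv([px]),N,BC+N*h)))
c=[("L1",[497,100]),("L2",[598,290]),("tail",[675,350]),("top1",[495,95]),("top2",[605,80]),("R2",[707,318])]
B={k:board(onplane("wrist1",cv([p]),N,BC+N*.014))[0]*1e3 for k,p in c}
for k in B:print(k,B[k].round(1))
E
```

```text
side0 4113 offs -0.00014358982889081927 s range [-0.0774365   0.06841223] y [-0.09855213  0.10941702]
scene0 2027 offs 0.00014618715961547168 s range [-0.07736448  0.06857832] y [-0.10390108  0.1070712 ]
wrist1 9605 offs -0.0008024185543056382 s range [-0.07541985  0.06696198] y [-0.10060475  0.07546194]
wrist0 11347 offs -0.0010356201744796416 s range [-0.07451018  0.06766913] y [-0.09923616  0.02847695]
z=.03 on plane s: -0.08474794667439561
tip [[ 0.0221953  -0.04755097  0.03      ]]
base [[ 0.02119984 -0.04523228  0.014     ]]
L1 [ 35.5 -30.3  14. ]
L2 [-23.1 -35.9  14. ]
tail [-41.1 -53.7  14. ]
top1 [ 36.9 -30.4  14. ]
top2 [ 42.9 -67.6  14. ]
R2 [-27.1 -69.7  14. ]
```

```bash
cat >> h.py <<'E'
PEG=[.0215,-.047]
HX=.032;HY=0.;HZ=.0717
def goal(ds,dy,h):
    "TCP pose putting the hole centre (plate underside) at peg+(ds,dy), h off the board"
    R=np.c_[U,-V,-N];H=BC+(PEG[0]+ds)*U+(PEG[1]+dy)*V+h*N
    return H-R@np.array([HX,HY,HZ]),R
def delta(p,R):
    from bench import r
    o=r.get_obs();R0=Rot.from_rotvec(o["orientation"]).as_matrix()
    print("tcp",o["tcp_pos"].round(4),"q",o["joints"].round(2));print("goal",p.round(4),"shift",(R0.T@(p-o["tcp_pos"])).round(4),"rot",Rot.from_matrix(R0.T@R).as_rotvec().round(4))
E
python3 - <<'E'
from h import *
delta(*goal(-.04,0,.06))
E
```

```text
tcp [ 0.5043 -0.1189  0.2358] q [-0.1   0.3   0.25  2.01 -0.1   0.83 -1.11]
goal [0.449  0.1464 0.1529] shift [ 0.0099 -0.271   0.0823] rot [-0.1584  0.6775  0.4369]
```

```bash
python3 drive.py '{"tx":[0, 0.08, 0.16, 0.24, 0.32], "ty":[-1.6, -3.2, -4.8, -6.4, -8], "tz":[0, 0, 0.4, 0.8, 1.6], "ax":[-0.4, -0.8, -1.2, -1.8, -2.3], "ay":[1.8, 3.8, 5.8, 7.6, 9.8], "az":[1.2, 2.4, 3.6, 5, 6.3]}' && python3 - <<'E'
from h import *
delta(*goal(-.04,0,.06))
E
```

```text
clock: 5.1
tcp_pos: [0.4719, 0.0248, 0.2085]
orientation: [3.02, -0.006, 0.569]
contact_force: [-0.1, -0.6, -1.1]
grip_width: 0.0349
gripper_force: 30.5
tcp [0.4719 0.0248 0.2085] q [-0.64  0.17  0.4   2.35  0.3   0.31 -2.1 ]
goal [0.449  0.1464 0.1529] shift [-0.0404 -0.1247  0.035 ] rot [-0.0421  0.3178  0.202 ]
```

```bash
cat > kin.py <<'E'
import numpy as np
from scipy.spatial.transform import Rotation as Rot
from scipy.optimize import least_squares
def axes(q):
    z=np.array([0,0,1.]);A=Rot.from_euler("ZYZ",[q[0],q[1],q[2]]);B=A*Rot.from_euler("YZ",[q[3],q[4]]);C=B*Rot.from_euler("YZ",[q[5],q[6]])
    return np.c_[z,Rot.from_euler("ZY",q[:2]).apply(z),B.apply(z),C.apply(z),A.apply([1,0,0]),B.apply([1,0,0]),C.apply([1,0,0])],C
lo=np.array([-2.96,-.34,-1.41,.24,-1.37,.17,-2.96]);hi=np.array([2.96,2.1,1.46,2.44,4.51,1.92,2.96])
E
python3 - <<'E'
from kin import *
from bench import r
o=r.get_obs()
D=[([-0.10811,.477596,.022325,1.55616,-.011503,1.109317,-.083132],[.674667,0,.303185],[-2.220789,-2.220824,.00159]),
 ([-.1,.3,.25,2.01,-.1,.83,-1.11],[.5043,-.1189,.2358],[3.117,.383,.013]),(o["joints"],o["tcp_pos"],o["orientation"])]
A=np.vstack([axes(q)[0] for q,_,_ in D]);b=np.hstack([p for _,p,_ in D])
for k in(4,):
    x,res,_,_=np.linalg.lstsq(A[:,:k],b,rcond=None);print(x,(A[:,:k]@x-b).round(3))
for q,_,w in D:print(Rot.as_rotvec(axes(q)[1].inv()*Rot.from_rotvec(w)))
E
```

```text
[0.23677032 0.74279522 0.35626566 0.47210171] [-0.018 -0.063 -0.038 -0.019  0.152  0.001  0.012 -0.1    0.036]
[ 1.27385988e-04 -1.26883992e-04  1.57076632e+00]
[-0.00493553 -0.00263222 -2.07018849]
[-0.10763662  0.10763662 -1.58557698]
```

```bash
python3 - <<'E'
from kin import *
import itertools
from bench import r
o=r.get_obs()
D=[([-0.10811,.477596,.022325,1.55616,-.011503,1.109317,-.083132],[.674667,0,.303185],[-2.220789,-2.220824,.00159]),
 ([-.1,.3,.25,2.01,-.1,.83,-1.11],[.5043,-.1189,.2358],[3.117,.383,.013]),(o["joints"],o["tcp_pos"],o["orientation"])]
R=[]
for s in itertools.product([1,-1],repeat=7):
    S=np.array(s);T=[axes(S*q)[1].inv()*Rot.from_rotvec(w) for q,_,w in D]
    e=sum((T[0].inv()*t).magnitude() for t in T[1:])
    AA=[axes(S*q)[0] for q,_,_ in D];b=np.hstack([p for _,p,_ in D])
    R.append((e,s,AA,b,T))
R.sort(key=lambda t:t[0])
for e,s,AA,b,T in R[:4]:
    A=np.vstack(AA)
    for c in([0,1,2,3],[0,1,2,3,6],[0,1,2,3,4,5]):
        x=np.linalg.lstsq(A[:,c],b,rcond=None)[0];print(round(e,3),s,c,x.round(3),np.abs(A[:,c]@x-b).max().round(4))
    print(T[0].as_rotvec())
E
```

```text
0.011 (-1, 1, -1, 1, -1, 1, -1) [0, 1, 2, 3] [0.542 0.372 0.543 0.305] 0.0588
0.011 (-1, 1, -1, 1, -1, 1, -1) [0, 1, 2, 3, 6] [ 0.504  0.415  0.492  0.341 -0.048] 0.0571
0.011 (-1, 1, -1, 1, -1, 1, -1) [0, 1, 2, 3, 4, 5] [0.839 0.071 0.614 0.109 0.162 0.15 ] 0.0555
[ 7.93155475e-07 -2.91320048e-07  1.57079492e+00]
0.783 (-1, -1, -1, -1, -1, -1, -1) [0, 1, 2, 3] [ 0.349 -0.854 -0.311 -0.519] 0.0963
0.783 (-1, -1, -1, -1, -1, -1, -1) [0, 1, 2, 3, 6] [ 0.407 -0.918 -0.234 -0.575 -0.073] 0.0629
0.783 (-1, -1, -1, -1, -1, -1, -1) [0, 1, 2, 3, 4, 5] [-0.164 -0.142 -0.382 -0.002  0.401  0.248] 0.0557
[0.00224843 0.00199423 1.57079388]
0.808 (-1, 1, -1, 1, 1, 1, -1) [0, 1, 2, 3] [0.527 0.333 0.566 0.236] 0.085
0.808 (-1, 1, -1, 1, 1, 1, -1) [0, 1, 2, 3, 6] [ 0.545  0.382  0.512  0.336 -0.042] 0.0608
0.808 (-1, 1, -1, 1, 1, 1, -1) [0, 1, 2, 3, 4, 5] [0.618 0.1   0.548 0.052 0.134 0.03 ] 0.0724
[-0.01479935  0.01749044  1.58097822]
0.812 (1, 1, 1, 1, -1, 1, -1) [0, 1, 2, 3] [ 0.085  0.487  0.514 -0.034] 0.1776
0.812 (1, 1, 1, 1, -1, 1, -1) [0, 1, 2, 3, 6] [-0.104  0.613  0.489 -0.087  0.033] 0.1904
0.812 (1, 1, 1, 1, -1, 1, -1) [0, 1, 2, 3, 4, 5] [-1.671  1.574 -0.072  0.247 -0.371 -0.703] 0.0824
[ 0.01592958 -0.01595052  1.3942043 ]
```

```bash
python3 - <<'E'
from h import *
delta(*goal(-.01,0,.07))
E
```

```text
tcp [0.4719 0.0248 0.2085] q [-0.64  0.17  0.4   2.35  0.3   0.31 -2.1 ]
goal [0.4652 0.1429 0.1798] shift [-0.0156 -0.1197  0.0161] rot [-0.0421  0.3178  0.202 ]
```

```bash
python3 drive.py '{"tx":[-0.12, -0.4, -0.624, -0.624, -0.624], "ty":[-1.6, -3.2, -4.8, -4.8, -4.8], "tz":[0.12, 0.32, 0.64, 0.64, 0.64], "ax":[-0.26, -0.52, -0.84, -0.84, -0.84], "ay":[2, 4, 6.36, 6.36, 6.36], "az":[1.34, 2.6, 4, 4, 4]}' && python3 - <<'E'
from h import *
delta(*goal(-.01,0,.07))
E
```

```text
clock: 5.6
tcp_pos: [0.461, 0.1072, 0.2074]
orientation: [2.911, -0.22, 0.814]
contact_force: [0.5, 0.4, -1.6]
grip_width: 0.0352
gripper_force: 30.5
tcp [0.461  0.1072 0.2074] q [-1.45  0.31  1.03  2.43  0.67  0.18 -2.86]
goal [0.4652 0.1429 0.1798] shift [-0.0148 -0.0377  0.0204] rot [0.0306 0.146  0.0728]
```

```bash
cat > log.py <<'E'
from bench import r
import json
o=r.get_obs();open("obs.jsonl","a").write(json.dumps([list(o["joints"]),list(o["tcp_pos"]),list(o["orientation"])])+"\n");print(o["tcp_pos"].round(3),o["joints"].round(2))
E
python3 log.py
python3 drive.py '{"tx":[0, 0, 0], "ty":[1.2, 2.4, 2.4], "tz":[-0.8, -1.6, -1.6], "ax":[0, 0, 0], "ay":[-2, -4, -4], "az":[-1, -2, -2]}' >/dev/null; python3 log.py
python3 drive.py '{"tx":[0.4, 0.8, 0.8, 0.8], "ty":[1.2, 2.4, 2.4, 2.4], "tz":[-0.8, -1.6, -1.6, -1.6], "ax":[0, 0, 0, 0], "ay":[-2, -4, -4, -4], "az":[-1, -2, -2, -2]}' >/dev/null; python3 log.py
python3 drive.py '{"tx":[0.4, 0.8, 0.8, 0.8], "ty":[1.2, 2.4, 2.4, 2.4], "tz":[-0.8, -1.6, -1.6, -1.6], "ax":[2, 4, 4, 4], "ay":[-2, -4, -4, -4], "az":[-1, -2, -2, -2]}' >/dev/null; python3 log.py
python3 - <<'E'
from kin import *
import json
D=[([-0.10811,.477596,.022325,1.55616,-.011503,1.109317,-.083132],[.674667,0,.303185],0),([-.1,.3,.25,2.01,-.1,.83,-1.11],[.5043,-.1189,.2358],0)]+[json.loads(l) for l in open("obs.jsonl")]
S=np.array([-1,1,-1,1,-1,1,-1])
def cols(q):
    q=S*q;e=np.eye(3);F0=Rot.from_euler("Z",q[0]);F1=Rot.from_euler("ZYZ",q[:3]);F2=F1*Rot.from_euler("YZ",q[3:5]);F3=F2*Rot.from_euler("YZ",q[5:7])
    F1a=Rot.from_euler("ZY",q[:2])
    return np.c_[e[2],F1a.apply(e[2]),F2.apply(e[2]),F3.apply(e[2]),F0.apply(e[0]),F0.apply(e[1]),F1.apply(e[0]),F1.apply(e[1]),F2.apply(e[0]),F2.apply(e[1])]
A=np.vstack([cols(np.array(d[0])) for d in D]);b=np.hstack([d[1] for d in D])
for c in([0,1,2,3,5,7,9],[0,1,2,3,5],[0,1,2,3,6,8],list(range(10))):
    x,_,rk,_=np.linalg.lstsq(A[:,c],b,rcond=None);print(c,rk,x.round(4),np.abs(A[:,c]@x-b).max().round(4))
E
```

```text
[0.461 0.107 0.207] [-1.45  0.31  1.03  2.43  0.67  0.18 -2.86]
[0.431 0.054 0.246] [-1.19  0.03  0.81  2.37  0.45  0.53 -2.37]
[ 0.433 -0.002  0.297] [-1.09 -0.02  0.88  2.22  0.23  0.84 -1.9 ]
[ 0.45  -0.057  0.347] [-0.91  0.13  1.03  2.01 -0.17  1.16 -1.25]
[0, 1, 2, 3, 5, 7, 9] 7 [ 0.2873  0.5395  0.4728  0.2528 -0.0301 -0.0298 -0.0027] 0.0017
[0, 1, 2, 3, 5] 5 [ 0.2747  0.5452  0.4493  0.2578 -0.0635] 0.0237
[0, 1, 2, 3, 6, 8] 6 [0.4609 0.4689 0.5138 0.314  0.0066 0.0251] 0.061
[0, 1, 2, 3, 4, 5, 6, 7, 8, 9] 10 [ 2.866e-01  5.417e-01  4.757e-01  2.515e-01 -4.000e-04 -3.140e-02
 -2.200e-03 -2.640e-02  1.800e-03 -4.800e-03] 0.0014
```

```bash
cat >> kin.py <<'E'
S=np.array([-1,1,-1,1,-1,1,-1]);LK=np.array([.2873,.5395,.4728,.2528,-.0301,-.0298,-.0027])
def fk(q):
    q=S*q;e=np.eye(3);F0=Rot.from_euler("Z",q[0]);F1=Rot.from_euler("ZYZ",q[:3]);F2=F1*Rot.from_euler("YZ",q[3:5]);F3=F2*Rot.from_euler("YZ",q[5:7])
    p=LK[0]*e[2]+Rot.from_euler("ZY",q[:2]).apply(LK[1]*e[2])+F2.apply(LK[2]*e[2])+F3.apply(LK[3]*e[2])+F0.apply(LK[4]*e[1])+F1.apply(LK[5]*e[1])+F2.apply(LK[6]*e[1])
    return p,F3*Rot.from_euler("Z",np.pi/2)
def ik(p,R,n=30,seed=0,m=.04):
    "solutions sorted by margin to the joint limits"
    g=np.random.default_rng(seed);out=[];T=Rot.from_matrix(R)
    def f(q):
        a,b=fk(q);return np.r_[(a-p)*5,(b.inv()*T).as_rotvec()]
    for _ in range(n):
        s=least_squares(f,g.uniform(lo+m,hi-m),bounds=(lo+m,hi-m),max_nfev=60)
        if s.cost<1e-6:out.append((np.min(np.minimum(s.x-lo,hi-s.x)),s.x))
    return sorted(out,key=lambda t:-t[0])
E
cat > /tmp/a.py <<'E'
from h import *; from kin import *
def pose(ds,h,al,flip,gr=.032,L=.0717):
    Rp=np.c_[U,-V,-N]
    R=Rp@Rot.from_euler("y",al).as_matrix()@Rot.from_euler("z",np.pi*flip).as_matrix()
    G=BC+(PEG[0]+ds-gr)*U+PEG[1]*V+h*N
    return G-R@[0,0,L],R
if __name__=="__main__":
  for flip in(0,1):
   for al in(-.4,-.2,0,.2,.4):
    for h in(.014,.05):
        p,R=pose(0,h,al,flip);o=ik(p,R,16)
        print(flip,al,h,R[:,2].round(2),len(o),*[(round(a,2),q.round(2).tolist()) for a,q in o[:2]])
E
time python3 /tmp/a.py
```

```text
0 -0.4 0.014 [ 0.29 -0.06 -0.96] 6 (np.float64(0.26), [-1.21, 0.65, 1.04, 2.18, -0.92, 0.49, -1.33]) (np.float64(0.18), [-0.71, 0.41, 0.34, 2.16, 0.12, 0.35, -2.3])
0 -0.4 0.05 [ 0.29 -0.06 -0.96] 5 (np.float64(0.28), [-0.38, 0.32, -0.09, 2.16, 0.49, 0.47, -2.67]) (np.float64(0.23), [-1.08, 0.4, 0.75, 2.2, -0.26, 0.4, -1.96])
0 -0.2 0.014 [ 0.47 -0.1  -0.88] 6 (np.float64(0.09), [-0.69, 0.39, 0.21, 2.28, 1.19, 0.26, 2.86]) (np.float64(0.05), [-1.3, 0.63, 1.02, 2.3, -1.32, 0.22, -1.01])
0 -0.2 0.05 [ 0.47 -0.1  -0.88] 4 (np.float64(0.07), [-1.43, 0.58, 1.13, 2.33, -1.05, 0.24, -1.27]) (np.float64(0.05), [-1.41, 0.56, 1.1, 2.33, -0.98, 0.22, -1.33])
0 0 0.014 [ 0.63 -0.13 -0.77] 1 (np.float64(0.07), [-0.49, 0.42, -0.13, 2.37, 1.86, 0.56, 2.14])
0 0 0.05 [ 0.63 -0.13 -0.77] 1 (np.float64(0.05), [-0.42, 0.34, -0.26, 2.39, 1.71, 0.6, 2.27])
0 0.2 0.014 [ 0.77 -0.16 -0.62] 2 (np.float64(0.04), [0.31, 0.94, -1.22, 2.4, 2.06, 1.49, 2.32]) (np.float64(0.04), [0.31, 0.94, -1.22, 2.4, 2.06, 1.49, 2.32])
0 0.2 0.05 [ 0.77 -0.16 -0.62] 0
0 0.4 0.014 [ 0.87 -0.19 -0.45] 0
0 0.4 0.05 [ 0.87 -0.19 -
[... 521 characters left out ...]
0.88] 4 (np.float64(0.17), [0.46, 0.63, -1.24, 2.24, 1.45, 0.94, -0.36]) (np.float64(0.17), [-0.23, 0.32, -0.36, 2.27, 1.21, 0.48, -0.28])
1 0 0.014 [ 0.63 -0.13 -0.77] 1 (np.float64(0.08), [-0.29, 0.44, -0.36, 2.36, 1.83, 0.65, -0.93])
1 0 0.05 [ 0.63 -0.13 -0.77] 3 (np.float64(0.06), [-0.2, 0.37, -0.51, 2.38, 1.7, 0.69, -0.82]) (np.float64(0.04), [-0.53, 0.33, -0.14, 2.4, 1.72, 0.56, -0.89])
1 0.2 0.014 [ 0.77 -0.16 -0.62] 4 (np.float64(0.04), [0.39, 1.1, -1.36, 2.4, 2.11, 1.65, -0.71]) (np.float64(0.04), [0.34, 0.99, -1.27, 2.4, 2.08, 1.54, -0.79])
1 0.2 0.05 [ 0.77 -0.16 -0.62] 0
1 0.4 0.014 [ 0.87 -0.19 -0.45] 0
1 0.4 0.05 [ 0.87 -0.19 -0.45] 0
real	0m17.271s
user	0m17.818s
sys	0m0.040s
```

The arm can't hold the tool square to the board here: it hits joint limits. I'll set the plate back and regrip it with the tool tilted about the closing axis and turned half round, which my IK says reaches easily.

```bash
python3 - <<'E'
from h import *
delta(np.array([.505,-.118,.12]),Rot.from_rotvec([3.118,.384,0]).as_matrix())
E
```

```text
tcp [ 0.4497 -0.057   0.3465] q [-0.91  0.13  1.03  2.01 -0.17  1.16 -1.25]
goal [ 0.505 -0.118  0.12 ] shift [0.0638 0.0809 0.2179] rot [-0.0655  0.0701 -0.1219]
```

Units first: shifts go in units of 25 mm and turns go in units of 0.05 rad. So 0.2179 m is 8.716, 0.174 m is 6.96, -0.122 rad is -2.44.

```bash
python3 drive.py '{"tx":[0.56, 1.12, 1.68, 2.2, 2.552], "ty":[0.64, 1.28, 2, 2.72, 3.24], "tz":[1.76, 3.52, 5.2, 6.96, 8.716], "ax":[-0.26, -0.52, -0.8, -1.06, -1.31], "ay":[0.28, 0.56, 0.84, 1.12, 1.4], "az":[-0.5, -1, -1.5, -2, -2.44]}' >/dev/null; python3 drive.py '{"tx":[0, 0], "ty":[0, 0], "tz":[0, 0], "ax":[0, 0], "ay":[0, 0], "az":[0, 0]}' >/dev/null;  python3 - <<'E'
from h import *
delta(np.array([.505,-.118,.0722]),Rot.from_rotvec([3.118,.384,0]).as_matrix())
E
```

```text
tcp [ 0.5018 -0.1141  0.1187] q [-0.44  0.59  0.7   2.11 -0.63  0.66 -0.62]
goal [ 0.505  -0.118   0.0722] shift [0.0023 0.0047 0.0465] rot [-0.0032  0.0047  0.0024]
```

To row units: 0.0455 m is 1.82, 0.044 m is 1.76, 0.0047 rad is 0.094.

```bash
python3 drive.py '{"tx":[0, 0, 0, 0, 0], "ty":[0, 0, 0, 0, 0], "tz":[1, 1.6, 1.76, 1.82, 1.82], "ax":[0, 0, -0.06, -0.06, -0.06], "ay":[0, 0, 0.094, 0.094, 0.094], "az":[0, 0, 0, 0, 0]}' && python3 drive.py '{"tx":[0, 0], "ty":[0, 0], "tz":[0.04, 0.04], "ax":[0, 0], "ay":[0, 0], "az":[0, 0]}' | grep -E "tcp|contact"
```

```text
clock: 7.9
tcp_pos: [0.504, -0.1149, 0.0749]
orientation: [3.117, 0.39, 0.009]
contact_force: [0.2, -0.3, -0.1]
grip_width: 0.0351
gripper_force: 30.6
tcp_pos: [0.5039, -0.1151, 0.0735]
contact_force: [-0.5, 0.2, -0.9]
```

```bash
python3 drive.py '{"tx":[0, 0, 0], "ty":[0, 0, 0], "tz":[0.04, 0.04, 0.04], "ax":[0, 0, 0], "ay":[0, 0, 0], "az":[0, 0, 0]}' .05 | grep -E "tcp|contact" && python3 drive.py '{"tx":[0, 0, 0, 0, 0], "ty":[0, 0, 0, 0, 0], "tz":[-2, -4, -6, -7.6, -7.6], "ax":[0, 0, 0, 0, 0], "ay":[0, 0, 0, 0, 0], "az":[0, -3, -6, -9, -12]}' >/dev/null&& python3 drive.py '{"tx":[1.88, 3.76, 5.64, 7.52, 9.4], "ty":[-0.52, -1.04, -1.56, -2.08, -2.576], "tz":[0, 0, 0, 0, 0], "ax":[0, 0, 0, 0, 0], "ay":[0, 0, 0, 0, 0], "az":[-3, -6, -9, -12, -15]}' >/dev/null&& python3 drive.py '{"tx":[0, 0, 0, 0, 0], "ty":[0, 0, 0, 0, 0], "tz":[0, 0, 0, 0, 0], "ax":[0, 0, 0, 0, 0], "ay":[0, 0, 0, 0, 0], "az":[-3, -6, -9, -12, -15]}' >/dev/null && python3 - <<'E'
from h import *
delta(np.array([.578,.117,.263]),np.c_[[-.9778,.2096,0],[.2096,.9778,0],[0,0,-1]])
E
```

```text
tcp_pos: [0.5037, -0.1151, 0.0721]
contact_force: [-0.6, -0.4, -0.3]
tcp [0.6096 0.1036 0.2624] q [-0.52  0.44  0.33  1.76 -0.17  0.97  0.66]
goal [0.578 0.117 0.263] shift [ 0.0318 -0.0129 -0.0007] rot [ 0.0021  0.0032 -0.5754]
```

```bash
python3 drive.py '{"tx":[0.4, 0.8, 1.2, 1.28, 1.28], "ty":[-0.16, -0.32, -0.52, -0.52, -0.52], "tz":[0, 0, 0, 0, 0], "ax":[0, 0, 0, 0, 0], "ay":[0, 0, 0, 0, 0], "az":[-3, -6, -9, -11.5, -11.5]}' && python3 drive.py '{"tx":[0, 0], "ty":[0, 0], "tz":[0, 0], "ax":[0, 0], "ay":[0, 0], "az":[0, 0]}' >/dev/null; python3 - <<'E'
from h import *
snap("wrist","wrist2");im=cv2.imread("pics/wrist2.png")
_,_,c=load("wrist2");pt=BC+PEG[0]*U+PEG[1]*V
print(proj(c,np.array([pt,pt+.014*N,pt+.03*N,pt-.063*U+.014*N]),True))
E
```

```text
clock: 10.4
tcp_pos: [0.5776, 0.1175, 0.2625]
orientation: [0.339, 3.12, 0.002]
contact_force: [-0.7, 0.1, 0.2]
grip_width: 0.0497
gripper_force: 0.0
[[318.93473358 255.86119849]
 [318.85312693 248.28367767]
 [318.74810431 238.5277053 ]
 [318.12401481 165.27647464]]
```

View pics/wrist2.png

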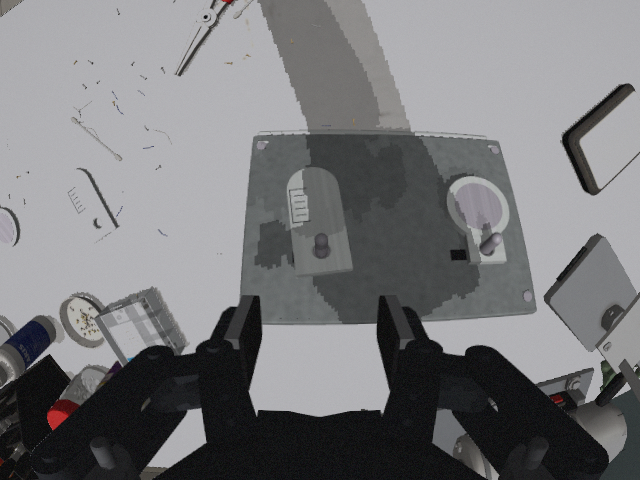

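The view is good: peg tip near (320,239), peg foot (322,252), twin with tail up the image at (318,170), and the loose plate on the bench at (95,205). I'll zoom on the twin and peg.

```bash
python3 - <<'E'
from h import *
im,_,c=load("wrist2");x0,y0=270,150;k=5
g=cv2.createCLAHE(4,(3,3)).apply(cv2.cvtColor(im[y0:y0+130,x0:x0+100],cv2.COLOR_BGR2GRAY));g=cv2.cvtColor(cv2.resize(g,None,fx=k,fy=k,interpolation=3)[:600],cv2.COLOR_GRAY2BGR)
g=cv2.resize(g,None,fx=.8,fy=.8) if False else g
h=g.copy()
tt=np.linspace(0,2*np.pi,24)
def P(X):return ((proj(c,X,True)-[x0,y0]+.5)*k).astype(int)
for dy,col in((0,(0,0,255)),):
    pt=BC+PEG[0]*U+(PEG[1]+dy)*V
    for hh in(.014,.03):cv2.polylines(h,[P(pt+hh*N+.004*(np.cos(tt)[:,None]*U+np.sin(tt)[:,None]*V))],True,col,1)
    th=.10;t=np.radians(np.arange(90,271,15));x=np.r_[15,-45+18*np.cos(t),15,15]/1e3;y=np.r_[18,18*np.sin(t),-18,18]/1e3
    # positive: tail to -y -> rotate
    a=x*np.cos(th)-y*np.sin(th);b=x*np.sin(th)+y*np.cos(th)
    cv2.polylines(h,[P(pt+.014*N+a[:,None]*U+b[:,None]*V)],False,(0,255,0),1)
g2=np.hstack([g,h])[:,:];g2=cv2.resize(g2,(800,int(g2.shape[0]*800/g2.shape[1])));cv2.imwrite("pics/crop2.png",g2);print(g2.shape)
E
```

```text
(480, 800, 3)
```

View pics/crop2.png

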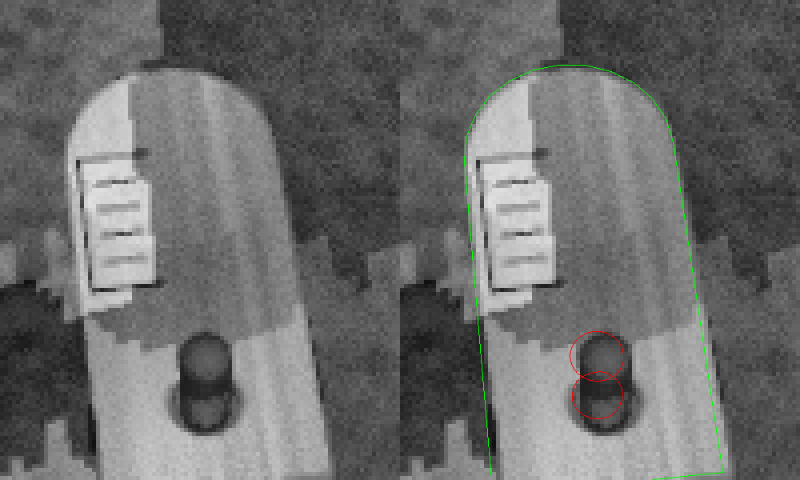

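Peg lies about 1.2 mm further +y than assumed, and the twin's swing is about 0.117 rad. Now I'll work out the tilted regrasp.

```bash
cat >> h.py <<'E'
PEG=[.0217,-.0458];AL=-.3
def tilt(Rp):return Rp@Rot.from_euler("y",AL).as_matrix()@np.diag([-1,-1,1.])
def bench_pose(z):
    y=np.radians(14.26);x=np.array([np.cos(y),np.sin(y),0]);Rp=np.c_[x,[np.sin(y),-np.cos(y),0],[0,0,-1]];R=tilt(Rp)
    G=np.array([.5037,-.1151,0])-R@[0,0,.0717];G[2]=z;return G,R
E
python3 - <<'E'
from h import *;from kin import ik
im,_,c=load("wrist2");y=np.radians(14.26)
for h in(.030,.032,.034):print(proj(c,np.array([[.5037+h*np.cos(y),-.1151+h*np.sin(y),.006]]),True))
print(cv2.cvtColor(im,cv2.COLOR_BGR2GRAY)[214:232,86:108])
p,R=bench_pose(.13);delta(p,R)
o=ik(*bench_pose(.0725),12);print([(round(a,2),q.round(2)) for a,q in o[:3]])
E
```

```text
[[ 94.74711281 221.22166305]]
[[ 95.67571349 222.87384335]]
[[ 96.60757971 224.52552677]]
[[178 178 178 176 179 176 176 178 177 179 178 178 179 177 178 178 179 177
  178 177 177 177]
 [177 175 177 180 178 176 179 181 178 179 177 178 177 178 178 179 179 179
  178 177 177 179]
 [178 176 176 177 177 178 178 178 177 180 177 179 179 179 177 177 177 178
  178 178 177 177]
 [177 177 178 176 180 177 177 179 175 172 165 170 173 177 177 177 178 178
  177 178 179 177]
 [177 177 179 176 179 177 178 176 159 140 115 152 174 175 175 180 177 180
  177 179 180 179]
 [177 179 179 179 177 179 176 154 137  77  82 162 177 176 172 175 178 180
  176 179 177 177]
 [177 178 177 177 178 179 175 122 102  59  94 179 176 179 174 174 178 177
  178 178 179 178]
 [180 177 176 178 178 176 171 136  67  55  94 177 178 179 177 173 177 177
  177 176 178 179]
 [179 178 176 177 176 178 168 153  58  58  91 178 179 179 179 178 177 179
  177 180 177 177]
 [176 177 175 177 177 177 169 135  73  59  70 153 178 178 180 176 174 177
  177 178 178 180]
 [177 178 176 177 179 177 173 117  93  62  63 128 179 178 178 177 172 177
  178 
[... 287 characters left out ...]
176]
 [179 179 179 175 178 178 177 179 177 170 114 145 127 124 155 174 179 176
  177 178 177 176]
 [177 179 179 179 177 177 176 179 179 174 174 170 169 171 177 178 178 178
  178 179 177 179]
 [179 176 178 178 179 178 176 178 176 179 178 176 177 178 178 178 176 178
  178 178 178 177]
 [178 179 178 178 177 177 179 179 178 178 178 176 177 179 179 179 176 177
  177 178 178 177]]
tcp [0.5782 0.1172 0.2625] q [-0.46  0.38  0.2   1.82 -0.09  0.94  1.13]
goal [ 0.5242 -0.1099  0.13  ] shift [ 0.0037 -0.2336  0.1321] rot [ 0.0706  0.2989 -0.4651]
[(np.float64(0.58), array([ 0.35,  0.71, -0.4 ,  1.86,  0.41,  0.96,  1.53])), (np.float64(0.48), array([ 0.71,  0.9 , -0.93,  1.83,  0.79,  1.19,  1.22]))]
```

```bash
python3 drive.py '{"tx":[0, 0, 0, 0, 0.08], "ty":[-2, -4, -5.8, -7.4, -8.6], "tz":[0, 0, 0.8, 2, 3.6], "ax":[0.28, 0.56, 0.84, 1.12, 1.4], "ay":[1.2, 2.4, 3.6, 4.8, 5.98], "az":[-1.8, -3.6, -5.4, -7.2, -9]}' .048 >/dev/null && python3 - <<'E'
from h import *
delta(*bench_pose(.11))
E
```

```text
tcp [ 0.5308 -0.0956  0.1728] q [-0.12  0.54  0.19  1.85 -0.01  1.05  1.87]
goal [ 0.5242 -0.1099  0.11  ] shift [-0.0092 -0.0122  0.063 ] rot [ 0.0009  0.0015 -0.0138]
```

```bash
python3 drive.py '{"tx":[-0.2, -0.368, -0.368, -0.368], "ty":[-0.24, -0.488, -0.488, -0.488], "tz":[1.2, 2.52, 2.52, 2.52], "ax":[0, 0.02, 0.02, 0.02], "ay":[0, 0.03, 0.03, 0.03], "az":[0, -0.28, -0.28, -0.28]}' >/dev/null && python3 - <<'E'
from h import *
delta(*bench_pose(.0725))
E
```

```text
tcp [ 0.5236 -0.1061  0.1096] q [-0.09  0.63  0.17  1.88 -0.01  0.93  1.9 ]
goal [ 0.5242 -0.1099  0.0725] shift [-0.0108 -0.0039  0.0354] rot [ 0.0016 -0.0025  0.0003]
```

```bash
python3 drive.py '{"tx":[-0.16, -0.3, -0.3, -0.3], "ty":[-0.156, -0.156, -0.156, -0.156], "tz":[0.48, 0.96, 0.96, 0.96], "ax":[0, 0, 0, 0], "ay":[0, 0, 0, 0], "az":[0, 0, 0, 0]}' >/dev/null && python3 - <<'E'
from h import *
delta(*bench_pose(.0725))
E
```

```text
tcp [ 0.5244 -0.1097  0.0842] q [-0.08  0.67  0.17  1.88 -0.02  0.88  1.9 ]
goal [ 0.5242 -0.1099  0.0725] shift [-0.0033 -0.0002  0.0112] rot [ 0.0015 -0.0019  0.0018]
```

```bash
python3 drive.py '{"tx":[-0.064, -0.132, -0.132, -0.132], "ty":[0, 0, 0, 0], "tz":[0.24, 0.432, 0.432, 0.432], "ax":[0, 0, 0, 0], "ay":[0, 0, 0, 0], "az":[0, 0, 0, 0]}' && python3 drive.py '{"tx":[0, 0, 0, 0, 0], "ty":[0, 0, 0, 0, 0], "tz":[0, 0, 0, 0, 0], "ax":[0, 0, 0, 0, 0], "ay":[0, 0, 0, 0, 0], "az":[0, 0, 0, 0, 0]}' .02 40 && python3 drive.py '{"tx":[0.4, 0.8, 1.2, 1.6, 2], "ty":[0, 0, 0, 0, 0], "tz":[-1.2, -2.4, -4, -5.6, -6.8], "ax":[0, 0, 0, 0, 0], "ay":[0, 0, 0, 0, 0], "az":[0, 0, 0, 0, 0]}' && python3 - <<'E'
from h import *
snap("wrist","wrist3")
E
```

```text
clock: 12.35
tcp_pos: [0.5242, -0.1099, 0.0728]
orientation: [0.355, -2.819, 0.051]
contact_force: [0.5, 0.1, 1.0]
grip_width: 0.0482
gripper_force: 0.0
clock: 12.85
tcp_pos: [0.5246, -0.11, 0.0733]
orientation: [0.354, -2.82, 0.051]
contact_force: [-0.2, 1.4, 5.8]
grip_width: 0.0335
gripper_force: 39.8
clock: 13.35
tcp_pos: [0.5276, -0.1095, 0.2522]
orientation: [0.355, -2.822, 0.052]
contact_force: [1.3, -0.1, 0.2]
grip_width: 0.0332
gripper_force: 39.8
```

View pics/wrist3.png

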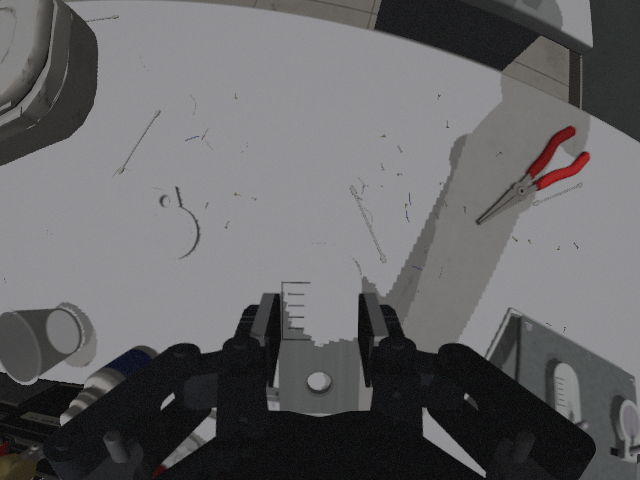

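The plate is held straight between the pads with its tail up the image. Its hole is visible at (319,381). I'll check it against the predicted tool-frame hole position.

```bash
python3 - <<'E'
from h import *
from bench import r
im,d,c=load("wrist3");y=np.radians(14.26)
Rg=Rot.from_rotvec([.354,-2.82,.051]).as_matrix();T=np.array([.5246,-.11,.0733])
o=r.get_obs();R0=Rot.from_rotvec(o["orientation"]).as_matrix()
for L in(.031,.032,.033,.034):
    hw=np.array([.5037+L*np.cos(y),-.1151+L*np.sin(y),0]);hu=Rg.T@(hw-T);ht=Rg.T@(hw+[0,0,.006]-T)
    print(L,"hole tool",hu.round(4),"px under/top",proj(c,o["tcp_pos"]+R0@hu,True).round(1),proj(c,o["tcp_pos"]+R0@ht,True).round(1))
print("plate z axis in tool",Rg.T@[0,0,1],"x axis",Rg.T@[np.cos(y),np.sin(y),0])
g=cv2.cvtColor(im,cv2.COLOR_BGR2GRAY)[366:396,300:338]
m=(g>190).astype(np.uint8);print(g[15]);n,l,s,ce=cv2.connectedComponentsWithStats((g>g[15].mean()+25).astype(np.uint8));print(s,ce+[300,366])
E
```

```text
0.031 hole tool [-0.0308  0.0001  0.0672] px under/top [[313.4 382.1]] [[313.2 387.1]]
0.032 hole tool [-0.0318  0.0001  0.0669] px under/top [[313.4 384.1]] [[313.3 389.2]]
0.033 hole tool [-0.0327  0.0001  0.0666] px under/top [[313.4 386.1]] [[313.3 391.2]]
0.034 hole tool [-0.0337  0.0001  0.0663] px under/top [[313.4 388.1]] [[313.3 393.3]]
plate z axis in tool [ 0.29659601  0.00187586 -0.9550012 ] x axis [-9.55002386e-01 -5.88841279e-04 -2.96597534e-01]
[ 89  88  86  88  85  77  80 108 144 148 146 147 146 147 145 148 147 146
 145 145 144 145 143 145 145 134 114 116 114 111  94  67  72  80  85  86
  86  88]
[[  0   0  38  30 932]
 [  8   7  17  16 208]] [[318.99463519 380.51609442]
 [316.28365385 380.42788462]]
```

```bash
cat >> h.py <<'E'
PEG=[.0217,-.0470];HT=np.array([-.0313,0,.067])
def goal(ds,dy,h):
    R=tilt(np.c_[U,-V,-N]);return BC+(PEG[0]+ds)*U+(PEG[1]+dy)*V+h*N-R@HT,R
def where():
    from bench import r
    o=r.get_obs();R=Rot.from_rotvec(o["orientation"]).as_matrix();b=board(o["tcp_pos"]+R@HT)[0]-[PEG[0],PEG[1],0]
    print("hole rel peg s,y,h mm",(b*1e3).round(2),"F board",(np.array([U,V,N])@o["contact_force"]).round(1),"rot err",Rot.from_matrix(R.T@tilt(np.c_[U,-V,-N])).as_rotvec().round(3),"grip",round(float(o["grip_width"]),4))
E
python3 - <<'E'
from h import *;from kin import *
for h in(.06,.014):print([(round(a,2),q.round(2)) for a,q in ik(*goal(0,0,h),16)[:3]])
delta(*goal(0,0,.065))
E
```

```text
[(np.float64(0.23), array([-0.09,  0.31, -0.48,  2.21,  0.91,  0.53,  0.05])), (np.float64(0.19), array([-0.74,  0.27,  0.25,  2.25,  0.56,  0.37,  0.36])), (np.float64(0.19), array([-0.76,  0.27,  0.27,  2.25,  0.54,  0.37,  0.37]))]
[(np.float64(0.28), array([ 0.24,  0.51, -0.86,  2.16,  1.22,  0.68, -0.15])), (np.float64(0.19), array([-0.44,  0.37, -0.04,  2.21,  0.83,  0.36,  0.13])), (np.float64(0.17), array([-0.5 ,  0.37,  0.02,  2.21,  0.78,  0.34,  0.17]))]
tcp [ 0.5293 -0.1101  0.2566] q [-0.11  0.43  0.2   1.79  0.01  1.21  1.9 ]
goal [0.4914 0.1373 0.1978] shift [-0.0403  0.2492  0.0491] rot [ 0.024  -0.6795  0.4692]
```

To row units: 0.21 m is 8.4, 0.168 m is 6.72, -0.113 rad is -2.26.

```bash
python3 drive.py '{"tx":[-0.28, -0.56, -0.8, -1.08, -1.36], "ty":[1.68, 3.36, 5.04, 6.72, 8.4], "tz":[0, 0, 0.4, 0.8, 1.4], "ax":[0.08, 0.16, 0.24, 0.32, 0.4], "ay":[-2.26, -4.52, -6.8, -9.06, -11.32], "az":[1.56, 3.12, 4.68, 6.24, 7.8]}' >/dev/null && python3 - <<'E'
from h import *
delta(*goal(0,0,.065));where()
E
```

```text
tcp [0.4992 0.0854 0.212 ] q [-0.56  0.25  0.23  2.18  0.16  0.53  0.99]
goal [0.4914 0.1373 0.1978] shift [0.016  0.0512 0.0089] rot [-0.0014 -0.1582  0.1058]
hole rel peg s,y,h mm [ 11.46 -46.49  63.33] F board [-0.1 -0.8 -1.4] rot err [-0.001 -0.158  0.106] grip 0.0331
```

To row units: 0.0512 m is 2.048, 0.026 m is 1.04, -0.158 rad is -3.16.

```bash
python3 drive.py '{"tx":[0.32, 0.64, 0.64, 0.64], "ty":[1.04, 2.048, 2.048, 2.048], "tz":[0.18, 0.356, 0.356, 0.356], "ax":[0, -0.028, -0.028, -0.028], "ay":[-1.6, -3.16, -3.16, -3.16], "az":[1.06, 2.12, 2.12, 2.12]}' >/dev/null && python3 - <<'E'
from h import *
delta(*goal(0,0,.05));where()
E
```

```text
tcp [0.4912 0.1369 0.197 ] q [-0.87  0.27  0.4   2.26  0.44  0.36  0.47]
goal [0.5008 0.1353 0.1863] shift [-0.0049  0.0005  0.0136] rot [-0.0027 -0.0048  0.0068]
hole rel peg s,y,h mm [-0.98 -0.44 64.37] F board [-0.1 -0.6 -0.6] rot err [-0.003 -0.005  0.007] grip 0.0332
```

To row units: 0.0248 m is 0.992, 0.02 m is 0.8, 0.007 rad is 0.14.

```bash
python3 drive.py '{"tx":[-0.08, -0.196, -0.28, -0.336, -0.336], "ty":[0.02, 0.02, 0.02, 0.02, 0.02], "tz":[0.272, 0.544, 0.8, 0.992, 0.992], "ax":[0, -0.06, -0.06, -0.06, -0.06], "ay":[-0.04, -0.1, -0.1, -0.1, -0.1], "az":[0.06, 0.14, 0.14, 0.14, 0.14]}' >/dev/null;python3 drive.py '{"tx":[0, 0], "ty":[0, 0], "tz":[0, 0], "ax":[0, 0], "ay":[0, 0], "az":[0, 0]}' >/dev/null; python3 - <<'E'
from h import *
where();snap("wrist","wrist4");im,_,c=load("wrist4");
from bench import r
o=r.get_obs();R0=Rot.from_rotvec(o["orientation"]).as_matrix()
g=im[320:440,240:400];g=cv2.resize(g,None,fx=5,fy=5,interpolation=3);g=np.clip(g.astype(float)*1.6,0,255).astype(np.uint8);cv2.imwrite("pics/crop4.png",g)
pt=BC+PEG[0]*U+PEG[1]*V;print(proj(c,np.array([pt+.034*N,pt+.03*N]),True))
E
```

```text
hole rel peg s,y,h mm [ 2.12 -1.83 37.9 ] F board [-1.4 -0.   0.4] rot err [-0.     0.001 -0.005] grip 0.0338
[[320.17631331 369.48963065]
 [320.15433938 366.6735623 ]]
```

View pics/crop4.png

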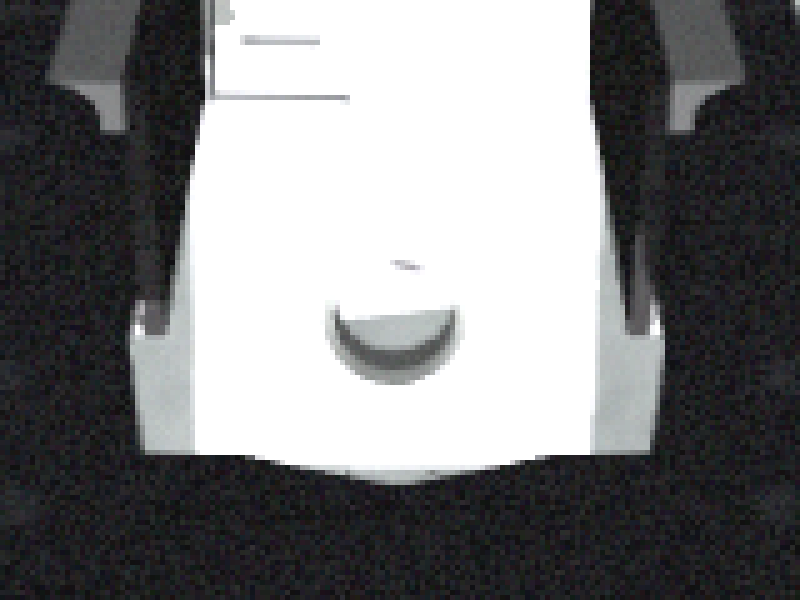

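The zoom shows the plate centred between the pads and its hole at about crop (396,322), i.e. pixel (319,384). Through the hole only the twin's tilted top edge shows, so the peg tip is hidden just down-slope. I'll shift to bring the tip into the hole and measure it numerically.

```bash
python3 - <<'E'
from h import *
delta(*goal(-.003,0,.0375))
E
```

```text
tcp [0.5096 0.1319 0.1784] q [-0.83  0.33  0.4   2.25  0.43  0.3   0.49]
goal [0.5064 0.1341 0.1748] shift [0.0047 0.0015 0.0019] rot [-0.0001  0.0015 -0.005 ]
```

To row units: 0.0047 m is 0.188, 0.0025 m is 0.1, -0.005 rad is -0.1.

```bash
python3 drive.py '{"tx":[0.1, 0.188, 0.188, 0.188], "ty":[0.032, 0.06, 0.06, 0.06], "tz":[0.04, 0.076, 0.076, 0.076], "ax":[0, 0, 0, 0], "ay":[0, 0.03, 0.03, 0.03], "az":[0, -0.1, -0.1, -0.1]}' >/dev/null; python3 - <<'E'
from h import *
where();snap("wrist","wrist5");g=cv2.cvtColor(load("wrist5")[0],cv2.COLOR_BGR2GRAY)
np.set_printoptions(linewidth=250)
print(g[362:402:1,300:340])
E
```

```text
hole rel peg s,y,h mm [-3.25  0.12 37.48] F board [-0.   0.9 -0.7] rot err [-0.    -0.     0.001] grip 0.0331
[[184 181 183 ... 182 182 181]
 [181 181 181 ... 180 182 182]
 [183 178 183 ... 181 180 181]
 ...
 [180 181 181 ... 181 180 180]
 [181 183 180 ... 182 181 182]
 [181 181 181 ... 183 183 182]]
```

```bash
python3 - <<'E'
from h import *
g=cv2.cvtColor(load("wrist5")[0],cv2.COLOR_BGR2GRAY)
for i in range(366,400):print(i,*g[i,302:338])
E
```

```text
366 179 180 181 178 184 183 180 181 180 182 183 181 182 182 182 182 181 182 183 185 181 182 182 182 181 182 181 182 181 180 182 181 183 181 180 182
367 182 180 182 182 183 184 181 182 179 182 183 180 181 181 181 181 180 181 183 181 181 184 181 183 183 181 182 182 181 182 181 180 182 182 181 180
368 179 181 181 182 180 183 181 180 182 181 181 181 182 183 182 181 182 184 181 182 181 181 184 180 181 184 182 182 184 183 182 182 181 181 179 182
369 180 184 182 182 181 181 182 184 183 181 181 181 182 181 182 183 183 180 183 181 178 173 182 181 182 182 181 181 183 182 181 183 181 182 184 183
370 181 181 182 182 181 181 178 182 183 179 181 180 184 180 182 181 181 181 179 182 168 161 180 182 183 183 181 183 182 182 185 182 181 180 181 184
371 181 182 182 182 182 181 182 183 179 182 182 182 181 181 174 166 162 164 167 172 176 182 180 181 181 182 182 180 181 182 180 181 180 182 182 182
372 181 183 180 183 180 182 183 181 181 182 181 162 159 152 132 111 104 105 117 126 140 158 176 181 182 181 180 180 180 181 182 181 183 183 182 181
373 181 181 182 183 182 184 180 181 179 169 149 105 101 74 67 65
[... 2947 characters left out ...]
80 181 179 180 158 120 97 94 92 91 92 91 95 97 95 96 95 115 153 177 178 179 181 181 180 183 181 181 182 181 180
396 180 181 180 183 179 182 180 180 180 182 180 179 149 121 112 103 91 96 91 105 127 158 181 178 182 182 182 181 182 179 182 182 181 178 182 180
397 182 182 181 181 180 182 182 182 182 181 182 181 181 180 182 181 182 182 182 181 184 181 182 180 180 181 180 181 181 180 182 182 182 181 182 182
398 181 183 181 180 181 182 182 180 181 181 180 183 180 181 182 182 181 182 181 180 184 183 183 180 180 180 182 181 181 181 182 182 180 178 182 183
399 181 181 181 181 181 182 181 180 181 182 181 182 181 181 181 183 183 181 179 181 181 180 182 182 182 180 180 182 180 179 182 181 180 182 183 181
```

The peg tip shows inside the hole: its column centre is 318.6 and the hole's is 318.5, so y is lined up. Next I'll check the offset along the slope.

```bash
python3 - <<'E'
from h import *
from bench import r
_,_,c=load("wrist5");o=r.get_obs();R0=Rot.from_rotvec(o["orientation"]).as_matrix()
n=R0@np.array([.2966,0,-.955]);px=R0@np.array([-.955,0,-.2966]);H=o["tcp_pos"]+R0@HT
py=np.cross(n,px);t=np.linspace(0,2*np.pi,60)
ring=lambda rad,z:proj(c,H+z*n+rad*(np.cos(t)[:,None]*px+np.sin(t)[:,None]*py),True)
for rad,z in((.0055,0),(.0055,.0055),(.007,.006)):
    q=ring(rad,z);print("ring",rad,z,q.min(0).round(1),q.max(0).round(1))
pt=BC+PEG[0]*U+PEG[1]*V
g=np.random.default_rng(0).normal(size=(4000,3));g/=np.linalg.norm(g,axis=1)[:,None]
q=proj(c,pt+.03*N+.004*g,True);print("sphere",q.min(0).round(1),q.max(0).round(1))
where()
E
```

```text
ring 0.0055 0 [304.2 365.8] [328.1 387.6]
ring 0.0055 0.0055 [303.8 369.9] [328.4 392.2]
ring 0.007 0.006 [300.4 367.1] [331.8 395.6]
sphere [307.8 369.2] [324.4 385.4]
hole rel peg s,y,h mm [-3.15  0.1  37.45] F board [-1.  -0.1 -0. ] rot err [-0. -0.  0.] grip 0.0334
```

```bash
python3 - <<'E'
from h import *
delta(*goal(-.0013,0,.0375));delta(*goal(-.0013,0,.028))
E
```

```text
tcp [0.5064 0.1342 0.1747] q [-0.84  0.34  0.4   2.25  0.44  0.29  0.48]
goal [0.5077 0.1338 0.1759] shift [-0.0017 -0.0001 -0.0006] rot [-0.0003 -0.0001  0.0003]
tcp [0.5064 0.1342 0.1747] q [-0.84  0.34  0.4   2.25  0.44  0.29  0.48]
goal [0.5137 0.1325 0.1687] shift [-0.0046 -0.0001  0.0085] rot [-0.0003 -0.0001  0.0003]
```

To row units: 0.0085 m is 0.34, -0.0046 m is -0.184.

```bash
python3 drive.py '{"tx":[-0.068, -0.068, -0.124, -0.184, -0.184], "ty":[0, 0, 0, 0, 0], "tz":[-0.024, -0.024, 0.16, 0.34, 0.34], "ax":[0, 0, 0, 0, 0], "ay":[0, 0, 0, 0, 0], "az":[0, 0, 0, 0, 0]}' >/dev/null; python3 drive.py '{"tx":[0], "ty":[0], "tz":[0], "ax":[0], "ay":[0], "az":[0]}' | grep contact; python3 - <<'E'
from h import *
where();delta(*goal(-.0013,0,.018))
E
```

```text
contact_force: [-0.5, -0.9, -1.4]
hole rel peg s,y,h mm [-1.4  -0.28 27.66] F board [-1.1 -1.  -0.8] rot err [-0.001 -0.     0.   ] grip 0.0331
tcp [0.5138 0.1323 0.1684] q [-0.82  0.36  0.39  2.24  0.43  0.28  0.49]
goal [0.52   0.1312 0.161 ] shift [-0.0029  0.0002  0.0092] rot [-0.001  -0.0004  0.    ]
```

The plate is 6 mm past the peg's end with no force, so the peg is in the hole. Going on down.

```bash
python3 drive.py '{"tx":[-0.06, -0.116, -0.116], "ty":[0, 0.008, 0.008], "tz":[0.184, 0.368, 0.368], "ax":[0, 0, 0], "ay":[0, 0, 0], "az":[0, 0, 0]}' | grep contact; python3 drive.py '{"tx":[-0.012, -0.024, -0.024], "ty":[0, 0, 0], "tz":[0.04, 0.08, 0.08], "ax":[0, 0, 0], "ay":[0, 0, 0], "az":[0, 0, 0]}' | grep contact; python3 - <<'E'
from h import *
where()
E
python3 drive.py '{"tx":[-0.012, -0.024, -0.024], "ty":[0, 0, 0], "tz":[0.04, 0.08, 0.08], "ax":[0, 0, 0], "ay":[0, 0, 0], "az":[0, 0, 0]}' | grep contact; python3 - <<'E'
from h import *
where();delta(*goal(-.0013,0,.014))
E
```

```text
contact_force: [0.5, 0.7, -1.3]
contact_force: [0.5, -0.8, -0.6]
hole rel peg s,y,h mm [-1.2   0.16 16.13] F board [ 0.1 -0.7 -0.9] rot err [-0. -0.  0.] grip 0.0336
contact_force: [0.1, -0.1, -1.0]
hole rel peg s,y,h mm [-1.21  0.18 14.04] F board [-0.6 -0.1 -0.8] rot err [-0. -0.  0.] grip 0.0334
tcp [0.5226 0.1308 0.158 ] q [-0.8   0.39  0.38  2.23  0.43  0.25  0.5 ]
goal [0.5225 0.1307 0.1579] shift [ 0.0001 -0.0002  0.0001] rot [-0.0004 -0.0001  0.0001]
```

To row units: 0.001 m is 0.04, -0.0003 m is -0.012.

```bash
python3 drive.py '{"tx":[-0.012, -0.012, -0.012], "ty":[0, 0, 0], "tz":[0.04, 0.04, 0.04], "ax":[0, 0, 0], "ay":[0, 0, 0], "az":[0, 0, 0]}' | grep contact;python3 drive.py '{"tx":[-0.012, -0.012, -0.012], "ty":[0, 0, 0], "tz":[0.04, 0.04, 0.04], "ax":[0, 0, 0], "ay":[0, 0, 0], "az":[0, 0, 0]}' | grep contact; python3 - <<'E'
from h import *
where()
E
```

```text
contact_force: [0.2, -0.2, -0.3]
contact_force: [-4.3, 0.6, 5.3]
hole rel peg s,y,h mm [-1.29  0.21 12.32] F board [ 0.1 -0.3  6.9] rot err [-0. -0.  0.] grip 0.0334
```

The plate is seated on the twin (7 N). Release, then move the open fingers deeper beside both plates.

```bash
python3 drive.py '{"tx":[0.004, 0.004, 0.004, 0.004], "ty":[0, 0, 0, 0], "tz":[-0.02, -0.02, -0.02, -0.02], "ax":[0, 0, 0, 0], "ay":[0, 0, 0, 0], "az":[0, 0, 0, 0]}' .058 20; python3 drive.py '{"tx":[-0.04, -0.08, -0.12, -0.12], "ty":[0, 0, 0, 0], "tz":[0.12, 0.24, 0.38, 0.38], "ax":[0, 0, 0, 0], "ay":[0, 0, 0, 0], "az":[0, 0, 0, 0]}' | grep -E "contact|width"; python3 - <<'E'
from h import *
where()
E
```

```text
clock: 18.0
tcp_pos: [0.5236, 0.1306, 0.1569]
orientation: [0.289, 2.729, -0.059]
contact_force: [-0.3, -0.2, 0.3]
grip_width: 0.0581
gripper_force: 0.0
contact_force: [0.5, -0.1, 0.3]
grip_width: 0.0578
hole rel peg s,y,h mm [-1.26 -0.04  2.05] F board [ 0.6  0.  -0.1] rot err [-0.001 -0.     0.   ] grip 0.0578
```

```bash
python3 drive.py '{"tx":[0, 0, 0, 0, 0], "ty":[0, 0, 0, 0, 0], "tz":[0, 0, 0, 0, 0], "ax":[0, 0, 0, 0, 0], "ay":[0, 0, 0, 0, 0], "az":[0, 0, 0, 0, 0]}' .02 25; python3 drive.py '{"tx":[0, 0, 0, 0, 0], "ty":[0, 0, 0, 0, 0], "tz":[0, 0, 0, 0, 0], "ax":[0, 0, 0, 0, 0], "ay":[0, 0, 0, 0, 0], "az":[0, 0, 0, 0, 0]}' | grep -E "contact|width|force"; python3 - <<'E'
from h import *
where()
E
```

```text
clock: 18.9
tcp_pos: [0.5296, 0.129, 0.1492]
orientation: [0.29, 2.73, -0.06]
contact_force: [-1.6, -1.2, 1.5]
grip_width: 0.0351
gripper_force: 28.9
contact_force: [-3.8, -2.8, 2.3]
grip_width: 0.0351
gripper_force: 29.1
hole rel peg s,y,h mm [-1.36 -0.15  2.59] F board [-1.  -3.5  3.8] rot err [-0.001 -0.     0.   ] grip 0.0351
```

```bash
python3 drive.py '{"tx":[0, 0, 0], "ty":[-0.016, -0.016, -0.016], "tz":[0, 0, 0], "ax":[0, 0, 0], "ay":[0, 0, 0], "az":[0, 0, 0]}' >/dev/null; python3 - <<'E'
from h import *
where()
E
python3 drive.py '{"tx":[0, 0, 0], "ty":[-0.016, -0.016, -0.016], "tz":[0, 0, 0], "ax":[0, 0, 0], "ay":[0, 0, 0], "az":[0, 0, 0]}' >/dev/null; python3 - <<'E'
from h import *
where()
E
```

```text
hole rel peg s,y,h mm [-1.32 -0.16  2.61] F board [-1.4 -1.6  3.5] rot err [-0. -0.  0.] grip 0.0353
hole rel peg s,y,h mm [-1.32 -0.21  2.61] F board [-2.8 -0.7  3.1] rot err [ 0.    -0.     0.001] grip 0.0349
```

To row units: -0.12 m is -4.8, -0.1 m is -4.

```bash
python3 drive.py '{"tx":[0, 0, 0, 0], "ty":[0, 0, 0, 0], "tz":[0, 0, 0, 0], "ax":[0, 0, 0, 0], "ay":[0, 0, 0, 0], "az":[0, 0, 0, 0]}' .058 | grep -E "contact|width"; python3 drive.py '{"tx":[0.12, 0.36, 0.72, 1.2, 1.44], "ty":[0, 0, 0, 0, 0], "tz":[-0.4, -1.2, -2.4, -4, -4.8], "ax":[0, 0, 0, 0, 0], "ay":[0, 0, 0, 0, 0], "az":[0, 0, 0, 0, 0]}' | grep -E "tcp|contact"; python3 drive.py '{"tx":[0, 0], "ty":[0, 0], "tz":[0, 0], "ax":[0, 0], "ay":[0, 0], "az":[0, 0]}' >/dev/null;python3 - <<'E'
from h import *
where();snap("wrist","wrist6");snap("side","side6");snap("scene","scene6")
im,d,c=load("wrist6");g=cv2.cvtColor(im,cv2.COLOR_BGR2GRAY)
pt=BC+PEG[0]*U+PEG[1]*V
for nm,h in(("top",.020),):
    for s in(.012,.0,-.015,-.03,-.045,-.063):
        print(s,proj(c,np.array([pt+s*U+h*N,pt+s*U+.018*V+h*N,pt+s*U-.018*V+h*N]),True).round(1).tolist())
print(proj(c,np.array([pt+.034*N,pt+.02*N]),True))
# depth off board on a grid over the plate
P,z=cloud("wrist6");b=board(P)-[PEG[0],PEG[1],0];k=(z>0)&(b[:,0]>-.075)&(b[:,0]<.03)&(abs(b[:,1])<.035)&(b[:,2]>.005)&(b[:,2]<.05)
B=b[k];m=(B[:,2]>.016)&(B[:,2]<.024);print(len(B),m.sum(),"top h",np.median(B[m,2]))
for s0 in np.arange(-.065,.02,.008):
    w=m&(abs(B[:,0]-s0-.004)<.004);
    if w.sum()>5:print(round(s0+.004,3),"edges y",(np.percentile(B[w,1],[2,98])*1e3).round(1),"h",(np.median(B[w,2])*1e3).round(1))
E
```

```text
contact_force: [-0.6, 0.5, -0.4]
grip_width: 0.0578
tcp_pos: [0.4503, 0.1455, 0.2478]
contact_force: [-0.2, 0.7, 0.0]
hole rel peg s,y,h mm [  0.17  -0.15 128.24] F board [-0.4  0.5 -0.2] rot err [0.002 0.    0.   ] grip 0.0581
0.012 [[317.1, 339.5], [341.1, 339.4], [293.1, 339.4]]
0.0 [[317.1, 324.1], [341.3, 323.9], [292.9, 324.0]]
-0.015 [[317.0, 304.4], [341.4, 304.3], [292.7, 304.3]]
-0.03 [[317.0, 284.3], [341.5, 284.2], [292.5, 284.2]]
-0.045 [[317.0, 263.9], [341.6, 263.9], [292.4, 263.9]]
-0.063 [[317.0, 239.3], [341.6, 239.3], [292.4, 239.3]]
[[317.02741431 328.51330376]
 [317.06851624 324.07455369]]
4751 4571 top h 0.018862139976461665
-0.061 edges y [-11.   13.3] h 18.9
-0.053 edges y [-15.4  16.9] h 18.8
-0.045 edges y [-16.5  18. ] h 18.9
-0.037 edges y [-16.7  17.7] h 18.9
-0.029 edges y [-16.3  18.3] h 18.9
-0.021 edges y [-16.6  18. ] h 18.9
-0.013 edges y [-16.3  17.9] h 18.9
-0.005 edges y [-16.4  18.6] h 18.8
0.003 edges y [-16.5  18.6] h 18.9
0.011 edges y [-16.2  18.3] h 18.8
```

The depth shows the plate lying flat at twin-stack height with edges straight to within 0.01 rad. Next I'll check that the twin isn't sticking out and that the bystanders are untouched.

```bash
python3 - <<'E'
from h import *
for tag in("wrist6","side6","scene6"):
    P,z=cloud(tag);b=(board(P)-[PEG[0],PEG[1],0])*1e3
    near=(z>0)&(b[:,0]>-80)&(b[:,0]<30)&(abs(b[:,1])<32)
    off=np.median(b[near&(abs(b[:,2])<4),2])
    for lo_,hi_ in((6,15),(16,23)):
        m=near&(b[:,2]-off>lo_)&(b[:,2]-off<hi_);print(tag,"off",off.round(1),(lo_,hi_),m.sum(),[[round(float(v),1) for v in (s0,*np.percentile(b[m&(abs(b[:,0]-s0)<7),1],[3,97]))] for s0 in(-55,-40,-25,-10,5) if (m&(abs(b[:,0]-s0)<7)).sum()>4])
    if tag!="wrist6":
        a,c0=cv2.imread(f"pics/{tag[:-1]}0.png"),cv2.imread(f"pics/{tag}.png")
        d=(cv2.absdiff(a,c0).max(2)>30).astype(np.uint8);o=np.array([[.4963,-.2634,.004]]);_,_,c=load(tag);u,v=proj(c,o,False)[0].astype(int);print("round gauge diff px",d[v-15:v+15,u-18:u+18].sum())
E
```

```text
wrist6 off -1.1 (6, 15) 51 [[-10.0, -2.5, 4.6], [5.0, -4.0, 6.1]]
wrist6 off -1.1 (16, 23) 4569 [[-55.0, -14.6, 16.2], [-40.0, -16.2, 17.7], [-25.0, -16.3, 17.8], [-10.0, -15.7, 17.8], [5.0, -15.8, 18.0]]
side6 off -0.2 (6, 15) 34 [[-40.0, 10.3, 19.7], [-25.0, 18.0, 18.7], [-10.0, 18.2, 18.9], [5.0, -0.2, 19.2]]
side6 off -0.2 (16, 23) 382 [[-55.0, -15.4, 16.5], [-40.0, -15.7, 18.4], [-25.0, -16.3, 18.3], [-10.0, -15.4, 18.9], [5.0, -7.2, 18.7]]
round gauge diff px 0
scene6 off -0.0 (6, 15) 70 [[-55.0, -16.2, -9.1], [-40.0, -19.0, -14.2], [-25.0, -20.2, -12.6], [-10.0, -18.9, -2.4], [5.0, -18.5, -15.1]]
scene6 off -0.0 (16, 23) 235 [[-55.0, -17.6, 13.6], [-40.0, -21.1, 17.6], [-25.0, -19.0, 18.6], [-10.0, -19.9, 17.3], [5.0, -21.0, 14.0]]
round gauge diff px 0
```

```bash
python3 -c "
from bench import r
print(r.get_obs()['clock'],r.hand_in())"
```

```text
the job is handed in; nothing more can be done
21.25 None
```

The loose gauge plate hangs on the right-hand peg, seated flat on its twin with its tail down the slope; depth readings show both plates' edges straight and in line, the round gauge shows no change and the robot never went near the bottle or stone, and I handed in at 21 s with the gripper clear.

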